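Check the part boxes for the copper cooler

TASK

Start with the blue part box: lift its lid well clear and check what is inside. If the copper cooler is there, lay the blue lid flat in the middle of the plain black mat and leave the grey box shut; if not, put the blue lid back on properly and take the lid off the grey box and lay that one flat in the middle of the plain black mat instead. At the end only the box with the copper cooler stands open, with the cooler still in it.

Things in the scene. Friction and masses are not known exactly. Their poses are not given: they have to be found in the camera images.
- grip_blue (a point): Blue loose lid, plate 114x114x6 mm, on a fixed blue box 110x110x46 mm. A 94x94x6 mm pad under it fits the box with 4 mm play; lifts straight off, ~100 g. Black bar handle upright at its middle: 44 long (lid's x), 14 wide (y), 40 tall. Point: in the handle, 26 mm above the plate, 14 below the handle's top, 38 above the pad's underside; 78 above the table when shut. z up.
- grip_grey (a point): Grey loose lid, plate 114x114x6 mm, on a fixed grey box 110x110x46 mm. A 94x94x6 mm pad under it fits the box with 4 mm play; lifts straight off, ~100 g. Black bar handle upright at its middle: 44 long (lid's x), 14 wide (y), 40 tall. Point: in the handle, 26 mm above the plate, 14 below the handle's top, 38 above the pad's underside; 78 above the table when shut. z up.
- copper_center (a point): Centre of the copper finned cooler, a reddish-brown metal block 60 x 60 x 30 mm, z up. It stands on the floor of either the blue or the grey box, near the middle, below the lid; the other box holds a silver one of the same shape. Its centre is within 15 mm, seen from above, of the centre of the box that it is in.
- mat: Flat plain black rubber mat, 240 mm (its x) by 220 mm (its y), 6 mm thick, fixed on the table; origin at the centre of its underside, on the table; z up. Nothing lies on it at the start.

How it is judged:
By the outcome, as a careful person would: the job done as asked, in the order asked, and still so for the second after the job is handed in, with the robot touching nothing.
It also fails if it takes over 56 s, if anything falls off the work surface, if the arm or the gripper's body presses on something with over 40 N, if the wrist force passes 120 N, or if a joint passes its speed limit or range.

ROBOT

A 6-joint arm with a two-finger parallel gripper is mounted at the origin on the work surface. World frame = base frame: x ahead of the robot, y to its left, z up, the work surface at z = 0. Lengths are in m, angles in rad, forces in N, time in s.
With the tool pointing down it reaches from about 0.225 to 0.875 m from the base axis. Payload 3.4 kg.
Tool frame: the origin (TCP) lies on the centre line of the jaws, within the pads' length; the fingertips stand 19 mm ahead of it and the grasp point (between the pads) is the TCP (nose_length is the distance from the TCP to the fingertips, in m); z points along the fingers, y is the direction in which the jaws open and shut (so a half turn about z gives the same grasp; the last joint's range is limited). The gripper opens to 85 mm and grips with 20 to 120 N. Pads are 22 mm wide; open, the fingers measure 114 mm over their backs; the gripper's body (76 mm by 85 mm) begins 54 mm behind the grasp point. The pads swing forward as they close: fully open they stand 13 mm farther back than shut.
Start: joints at [-1.319, 0.276, 1.505, -0, 1.361, -0.121], TCP at [0.209, -0.536, 0.25] pointing down, gripper open.
Joint ranges: [-2.89, 2.89], [-0.75, 2.08], [0.22, 2.7], [-1.18, 4.32], [0.11, 2.71], [-2.7, 2.7]. Speed limits (rad/s): [2.57, 2.57, 3.14, 3.14, 3.14, 3.14].

INTERFACE

Orientations are given as a unit quaternion [w, x, y, z].
In Python, from rig import * gives the robot as it stands.
- The arm moves only by the shell command python3 -m jog 'ROWS' [OPENING] [FORCE]. ROWS is JSON, one flat list of numbers, 6 for each row, row after row: the shift along the tool's x, y, z in mm, then the turn, a rotation vector about the tool's x, y, z in degrees. In form: [tx, ty, tz, wx, wy, wz, tx, ty, tz, wx, wy, wz, ...]. A call has 1 to 10 rows; each row is the pose to reach, as a shift and turn from the pose commanded when the call began, along the tool's axes at that moment; what a row does not reach only later rows make up. A row lasts 1/8 s, in which the tool goes at most 62.5 mm and 10.7 degrees, less where a joint would pass 70% of its speed; a pose out of reach is approached as far as the arm can. A call with a gripper value outside its range is refused whole. OPENING is the closure, from 0 (fully open) to 1 (shut), set as the call begins (- or left out, the last holds). The fingers move at their own pace and stop on an object; FORCE is the grip in N (left out, the last holds). Time passes only in rows, so rows that repeat a pose let the fingers close. It gives the time, the measured TCP pose, the force and the opening at its end, in the units of the state.
- get_state(): the state, without advancing time (a new reading comes with each control period).
- get_image(name): name is "scene" or "top"; returns a dict with "frame" (400x640x3 uint8, red, green, blue), "camera_matrix" (3x3 intrinsics, pixels), "rvec" (rotation vector, rad) and "tvec" (3), from world to camera coordinates, as OpenCV has them. Camera axes: x right, y down, z forward; pixel columns grow to the right and rows downward; lengths in m; the calibration is good to about 2 mm. A picture is of the moment at which its call begins. There is no depth.
- sign_off(): hands the job in, once; it reports no verdict.
The state is a dict: "clock": time; "qpos": joint angles; "qd": joint speeds; "effort": joint torques, N m; "position": TCP position; "ee_rot": TCP orientation; "contact_force": force on the tool from outside, world axes, zero at the start; "moment": the same for the moment, N m; "width": finger opening in m.
Only numpy, scipy, OpenCV 4.12 (cv2) and the standard library are available. Lean on these libraries where they do the work, as an engineer would, in place of code of your own. Each camera call takes 0.05 s, during which the arm holds its last target.

## Working session

There is one attempt and no reset: what is moved stays moved. The work goes in short steps, Python scripts to look and compute and a shell command to move; the robot and the scene stay as the last step left them, time stands still between calls to the robot, and variables do not carry over. Pictures are saved under pics/ and viewed, and the job is handed in when it is done.

```bash
mkdir -p pics; ls
python3 - <<'E'
from rig import *
import cv2
s=get_state();print(s)
for n in("scene","top"):
    i=get_image(n);cv2.imwrite(f"pics/{n}0.png",i["frame"][:,:,::-1]);print(n,i["camera_matrix"],i["rvec"],i["tvec"])
E
```

```text
pics
{'clock': 0.0, 'qpos': array([-1.31901313e+00,  2.76593974e-01,  1.50616099e+00,  2.24346418e-05,
        1.36070079e+00, -1.21011398e-01]), 'qd': array([-0.0001294 , -0.00025569, -0.00018131, -0.00250175, -0.00154607,
       -0.00225586]), 'effort': array([ 1.78794508e-03, -4.16765106e+01, -2.45801747e+01,  7.44984141e-05,
        1.10430483e-02,  7.62926533e-06]), 'position': array([ 0.20929491, -0.5350118 ,  0.24942917]), 'ee_rot': array([-9.30273629e-04,  9.82678272e-01,  1.85317417e-01, -4.99216414e-05]), 'contact_force': array([ 0.53289245,  0.66158133, -1.32367913]), 'moment': array([-0.02427419, -0.02085111, -0.03403685]), 'width': 0.08532633716739212}
scene [[385.51499255   0.         319.85018664]
 [  0.         385.51499255 199.12234603]
 [  0.           0.           1.        ]] [ 1.99001092  1.03642267 -0.54186823] [-0.29908612 -0.20567064  1.38200563]
top [[404.90536942   0.         318.11061086]
 [  0.         404.90536942 199.51003907]
 [  0.           0.           1.        ]] [ 2.19317123 -2.16311655  0.09045041] [0.00954918 0.53225058 0.84056813]
```

View pics/scene0.png

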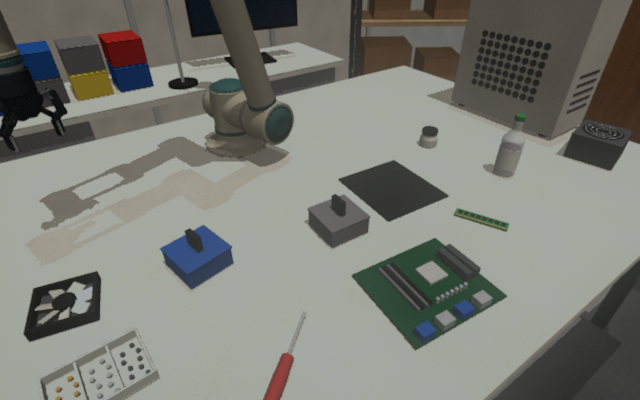

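View pics/top0.png

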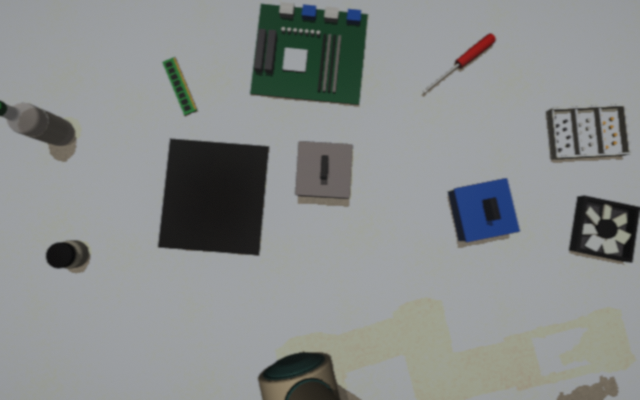

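The scene shows the blue box at (197,255), the grey box at (338,220) and the mat at (393,188). In the top view the blue lid is at about (487,210), the grey lid at (325,170) and the mat at (214,197). I'll zoom in for the corners.

```bash
cat > h.py <<'E'
from rig import *
import cv2, numpy as np
def cam(n):
    i=get_image(n);return i
def ray(i,pts,z):
    K=i["camera_matrix"];R=cv2.Rodrigues(np.array(i["rvec"],float))[0];t=np.array(i["tvec"],float).ravel()
    C=-R.T@t;o=[]
    for p in pts:
        d=R.T@np.linalg.solve(K,[p[0],p[1],1.]);o.append(C+d*(z-C[2])/d[2])
    return np.array(o)
def proj(i,P):
    return cv2.projectPoints(np.array(P,float).reshape(-1,3),np.array(i["rvec"],float),np.array(i["tvec"],float),i["camera_matrix"],None)[0].reshape(-1,2)
def fwd(c,yaw):  # not tool
    pass
E
python3 - <<'E'
from h import *
i=cam("top");f=i["frame"][:,:,::-1]
a=cv2.resize(f[165:255,435:535],None,fx=4,fy=4,interpolation=cv2.INTER_NEAREST)
b=cv2.resize(f[130:220,280:380],None,fx=4,fy=4,interpolation=cv2.INTER_NEAREST)
cv2.imwrite("pics/z1.png",np.hstack([a,b]))
hsv=cv2.cvtColor(f,cv2.COLOR_BGR2HSV)
print(f[200,475],f[225,456],f[160,310],f[201,325], f[210,491])
g=f.max(2);m=(g<45).astype('uint8');n,l,st,c=cv2.connectedComponentsWithStats(m)
k=l[197,214];print(st[k]);cn=cv2.findContours((l==k).astype('uint8'),0,2)[0][0];
ap=cv2.approxPolyDP(cn,8,True)[:,0];print(ap);w=ray(i,ap,.006);print(w,w.mean(0),np.linalg.norm(w-np.roll(w,1,0),axis=1))
# base camera pos
R=cv2.Rodrigues(np.array(i["rvec"]))[0];print("C",-R.T@i["tvec"])
E
```

```text
[126  64  34] [45 36 32] [ 98 100 107] [ 98 111 118] [28 25 24]
[  159   140   109   114 10510]
[[171 140]
 [159 245]
 [257 253]
 [267 148]]
[[0.66028257 0.34217478 0.006     ]
 [0.43051563 0.35784089 0.006     ]
 [0.41635139 0.14656222 0.006     ]
 [0.6453474  0.13066169 0.006     ]] [0.53812425 0.2443099  0.006     ] [0.21203972 0.23030039 0.21175293 0.22954737]
C [0.45983716 0.01569392 0.8821792 ]
```

View pics/z1.png

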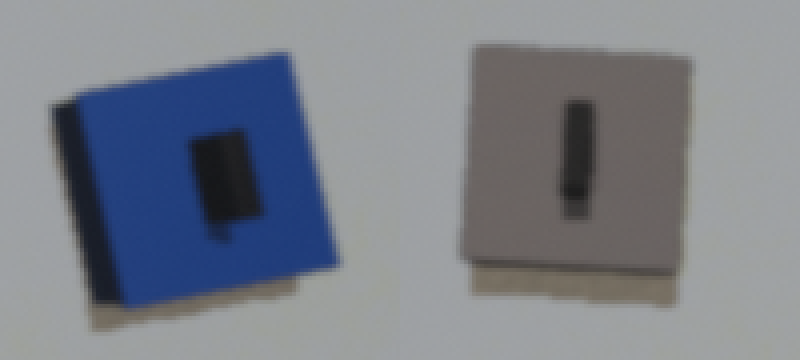

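Left crop: blue lid with corners at about (78,96), (292,53), (340,265), (125,307). Right crop: grey lid at (474,45), (690,60), (678,270), (461,260), both at 4x. The bar handle on each is clear.

Run:
```python
from h import *
i=cam("top");f=i["frame"][:,:,::-1].copy()
def rep(name,p,z,L):
    w=ray(i,p,z);e=np.roll(w,-1,0)-w
    print(name,w.mean(0).round(4),np.linalg.norm(e,axis=1).round(4),(np.degrees(np.arctan2(e[:,1],e[:,0]))%90).round(2))
B=np.array([(78,96),(292,53),(340,265),(125,307)])/4-.375+[435,165]
G=np.array([(74,45),(290,60),(278,270),(61,260)])/4-.375+[280,130]
rep("blue",B,.052,.114);rep("grey",G,.052,.114)
g=f.max(2);m=(g<85).astype('uint8');n,l,st,c=cv2.connectedComponentsWithStats(m)
k=l[197,214];cn=cv2.findContours((l==k).astype('uint8'),0,2)[0][0]
r=cv2.minAreaRect(cn);bx=cv2.boxPoints(r);print(r,st[k]);rep("mat",bx,.006,0)
# blue mask
hsv=cv2.cvtColor(f,cv2.COLOR_BGR2HSV);m=((f[:,:,0].astype(int)-f[:,:,2]>45)).astype('uint8');m[:165]=0;m[:,:430]=0;m[:,540:]=0
cn=max(cv2.findContours(m,0,2)[0],key=cv2.contourArea);bx=cv2.boxPoints(cv2.minAreaRect(cn));rep("blue2",bx,.052,0)
# scene mat & check with handle tops in both
s=cam("scene");cv2.imwrite("pics/z2.png",np.hstack([cv2.resize(s["frame"][220:295,150:245,::-1],None,fx=4,fy=4),cv2.resize(s["frame"][185:260,295:390,::-1],None,fx=4,fy=4)]))
```

```text
blue [ 0.5137 -0.3297  0.052 ] [0.1134 0.1111 0.1126 0.1102] [12.15 11.29 11.73 11.73]
grey [0.5928 0.0064 0.052 ] [0.1127 0.1099 0.1118 0.1126] [86.75 87.17 88.14 87.62]
((213.09835815429688, 196.41802978515625), (101.12842559814453, 110.00093841552734), 5.19442892074585) [  158   139   111   116 10892]
mat [0.5384 0.2452 0.006 ] [0.2399 0.2227 0.2394 0.2177] [87.45 85.52 86.26 85.64]
blue2 [ 0.5139 -0.3284  0.052 ] [0.1146 0.1133 0.1133 0.113 ] [13.31 11.07 13.18 11.71]
```

View pics/z2.png

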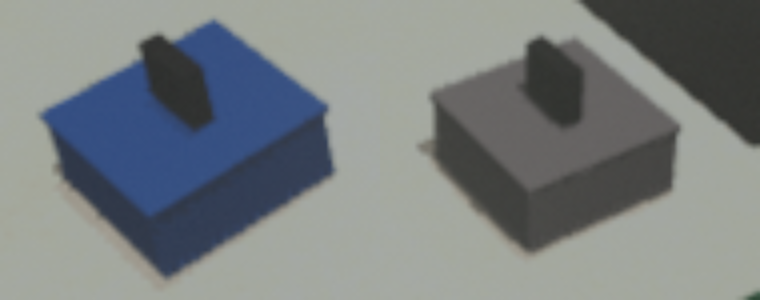

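Scene crop: blue lid corners at about (42,115), (150,215), (328,108), (214,20), and grey at (432,95), (528,192), (680,128), (576,38). I'll use them as a cross-check.

```bash
cat >> h.py <<'E'
from scipy.spatial.transform import Rotation as Ro
def T(s=None):
    s=s or get_state();q=s["ee_rot"];return Ro.from_quat([q[1],q[2],q[3],q[0]]),np.array(s["position"])
def go(target,yaw):
    "shift mm & rotvec deg in tool frame to put TCP at target, tool down, tool x at yaw deg (world)"
    s=get_state();R,p=T(s);d=R.inv().apply(np.array(target)-p)*1000
    best=None
    for y in(yaw,yaw+180):
        G=Ro.from_euler('z',y,degrees=True)*Ro.from_rotvec([np.pi,0,0])
        v=(R.inv()*G).as_rotvec(degrees=True)
        if best is None or np.linalg.norm(v)<np.linalg.norm(best):best=v
    print("t",round(s["clock"],2),"pos",p.round(4),"shift",d.round(1),"turn",best.round(2),"F",np.round(s["contact_force"],1),"w",round(s["width"],4),"q6",s["qpos"][[0,5]].round(2))
E
python3 - <<'E'
from h import *
s=cam("scene")
def rep(name,p,z):
    w=ray(s,p,z);e=np.roll(w,-1,0)-w
    print(name,w.mean(0).round(4),np.linalg.norm(e,axis=1).round(4),(np.degrees(np.arctan2(e[:,1],e[:,0]))%90).round(2))
rep("blue",np.array([(42,115),(150,215),(328,108),(214,20)])/4-.375+[150,220],.052)
rep("grey",np.array([(52,95),(148,192),(300,128),(196,38)])/4-.375+[295,185],.052)
go([.514,-.329,.16],11.8)
E
```

```text
blue [ 0.5164 -0.3287  0.052 ] [0.1106 0.1106 0.1131 0.1111] [12.21 11.56 11.94 12.89]
grey [0.5961 0.0053 0.052 ] [0.1104 0.1111 0.1131 0.1122] [86.86 87.39 86.35 88.75]
t 0.3 pos [ 0.2094 -0.5354  0.25  ] shift [358.9 -81.2  90.1] turn [-0.03 -0.    9.56] F [ 0.2  0.2 -0.3] w 0.0853 q6 [-1.32 -0.12]
```

```bash
python3 -m jog '[60,-14,15,0,0,2,120,-28,30,0,0,4,180,-42,45,0,0,6,240,-55,60,0,0,8,300,-68,75,0,0,9.6,360,-81,90,0,0,9.6,360,-81,90,0,0,9.6,360,-81,90,0,0,9.6]' 0 40; python3 -c "
from h import *
go([.515,-.329,.078],11.8)
cv2.imwrite('pics/a1.png',np.hstack([cv2.resize(cam('top')['frame'][150:270,420:560,::-1],None,fx=2.8,fy=2.8),cv2.resize(cam('scene')['frame'][170:290,130:270,::-1],None,fx=2.8,fy=2.8)]))"
```

```text
clock: 1.3
position: [0.5151, -0.3288, 0.1601]
ee_rot: [0.0, 0.995, 0.103, -0.001]
contact_force: [-0.1, -0.4, -0.3]
width: 0.0855
t 1.3 pos [ 0.5151 -0.3288  0.1601] shift [-0.1  0.1 82.1] turn [0.   0.06 0.04] F [-0.1 -0.4 -0.3] w 0.0855 q6 [-0.68  0.68]
```

View pics/a1.png

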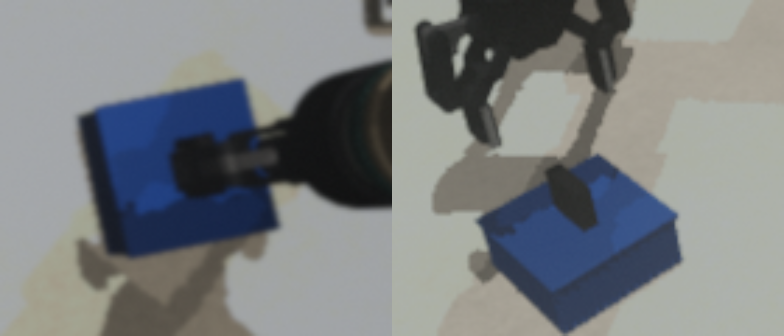

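The fingers at (490,140) and (610,90) straddle the handle across its thin width. I'll descend.

```bash
python3 -m jog '[0,0,40,0,0,0,0,0,70,0,0,0,0,0,82,0,0,0,0,0,82,0,0,0,0,0,82,0,0,0]' && python3 -m jog '[0,0,0,0,0,0,0,0,0,0,0,0,0,0,0,0,0,0,0,0,0,0,0,0,0,0,0,0,0,0,0,0,0,0,0,0,0,0,0,0,0,0,0,0,0,0,0,0]' 1 50
```

```text
clock: 2.02
position: [0.5157, -0.3301, 0.0798]
ee_rot: [0.001, 0.995, 0.102, 0.001]
contact_force: [-0.7, 0.2, 0.3]
width: 0.0857
clock: 3.02
position: [0.5154, -0.3291, 0.0785]
ee_rot: [0.0, 0.995, 0.102, 0.0]
contact_force: [1.1, 0.4, 3.3]
width: 0.0137
```

Gripped at 14 mm. I'll lift straight up and look.

```bash
python3 -m jog '[0,0,-12,0,0,0,0,0,-30,0,0,0,0,0,-80,0,0,0,0,0,-130,0,0,0,0,0,-180,0,0,0,0,0,-200,0,0,0,0,0,-200,0,0,0,0,0,-200,0,0,0]' && python3 -c "
from h import *
go([.515,-.329,.278],11.8)
cv2.imwrite('pics/a2.png',np.hstack([cv2.resize(cam('top')['frame'][130:290,400:560,::-1],None,fx=2.4,fy=2.4),cv2.resize(cam('scene')['frame'][140:300,120:280,::-1],None,fx=2.4,fy=2.4)]))"
```

```text
clock: 4.03
position: [0.5145, -0.3284, 0.277]
ee_rot: [-0.001, 0.995, 0.102, -0.001]
contact_force: [-0.4, 0.5, -1.4]
width: 0.0135
t 4.03 pos [ 0.5145 -0.3284  0.277 ] shift [ 0.4  0.7 -1. ] turn [-0.11  0.1  -0.04] F [-0.4  0.5 -1.4] w 0.0135 q6 [-0.68  0.68]
```

View pics/a2.png

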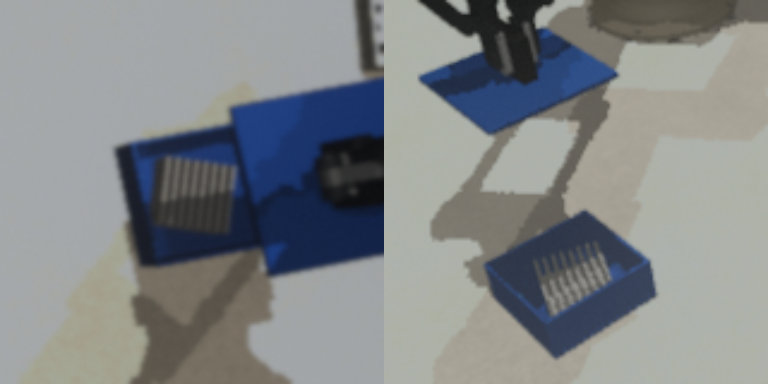

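The blue box is open. In the scene view its cooler, at about (575,275), looks silver-beige. I'll check that with numbers.

```bash
python3 -c "
from h import *
s=cam('scene')['frame'];t=cam('top')['frame']
print('scene fins brightest',[tuple(s[y,x]) for y in range(240,272,5) for x in range(186,212,5) ])
c=s[245:270,186:212].reshape(-1,3).astype(int);c=c[c.sum(1)>300];print(len(c),c.mean(0))
c=t[200:222,468:495].reshape(-1,3).astype(int);c=c[(c[:,2]<c[:,0]+15)];print(len(c),c.mean(0),c[c.sum(1)>220].mean(0))
print('table in shade',s[255,175],'table top shade',t[245,480],t[130+290*10//24,460])
cv2.imwrite('pics/a3.png',np.hstack([cv2.resize(cam('top')['frame'][180:240,445:505,::-1],None,fx=6,fy=6),cv2.resize(s[225:295,165:235,::-1],None,fx=5.142857,fy=5.142857)]))"
```

```text
scene fins brightest [(np.uint8(48), np.uint8(56), np.uint8(74)), (np.uint8(47), np.uint8(55), np.uint8(73)), (np.uint8(48), np.uint8(56), np.uint8(73)), (np.uint8(48), np.uint8(55), np.uint8(74)), (np.uint8(51), np.uint8(58), np.uint8(77)), (np.uint8(50), np.uint8(58), np.uint8(76)), (np.uint8(48), np.uint8(57), np.uint8(74)), (np.uint8(52), np.uint8(59), np.uint8(76)), (np.uint8(57), np.uint8(64), np.uint8(77)), (np.uint8(81), np.uint8(84), np.uint8(86)), (np.uint8(71), np.uint8(76), np.uint8(88)), (np.uint8(59), np.uint8(67), np.uint8(81)), (np.uint8(56), np.uint8(64), np.uint8(76)), (np.uint8(82), np.uint8(83), np.uint8(82)), (np.uint8(68), np.uint8(72), np.uint8(78)), (np.uint8(82), np.uint8(84), np.uint8(85)), (np.uint8(97), np.uint8(97), np.uint8(92)), (np.uint8(135), np.uint8(134), np.uint8(129)), (np.uint8(85), np.uint8(86), np.uint8(83)), (np.uint8(87), np.uint8(86), np.uint8(83)), (np.uint8(106), np.uint8(104), np.uint8(99)), (np.uint8(135), np.uint8(134), np.uint8(129)), (np.uint8(127), np.uint8(126), np.uint8(122)), (np.uint8(114), np.uint8(113), np.uint8(109)), (np.uint
[... 302 characters left out ...]
int8(76)), (np.uint8(119), np.uint8(118), np.uint8(113)), (np.uint8(106), np.uint8(105), np.uint8(101)), (np.uint8(82), np.uint8(95), np.uint8(120)), (np.uint8(51), np.uint8(63), np.uint8(87)), (np.uint8(54), np.uint8(65), np.uint8(89)), (np.uint8(56), np.uint8(76), np.uint8(120)), (np.uint8(129), np.uint8(130), np.uint8(131)), (np.uint8(52), np.uint8(64), np.uint8(89)), (np.uint8(53), np.uint8(64), np.uint8(88)), (np.uint8(54), np.uint8(65), np.uint8(89)), (np.uint8(54), np.uint8(65), np.uint8(88))]
270 [122.45185185 121.65555556 118.3       ]
594 [72.82491582 70.63973064 67.64478114] [90.26199262 87.34317343 83.16236162]
table in shade [47 56 73] table top shade [117 109  96] [121 113  99]
```

View pics/a3.png

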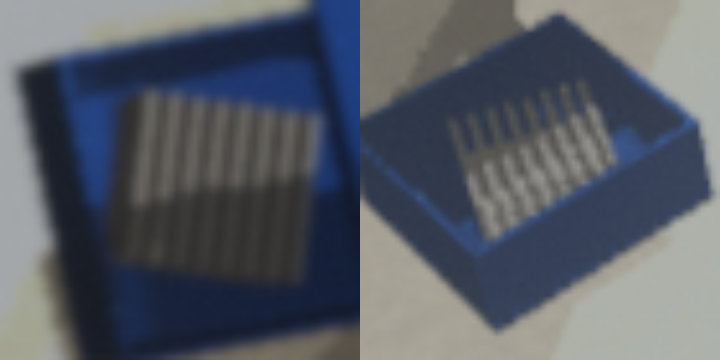

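The cooler is neutral (122,122,118), so it's silver. The copper one must be in the grey box. I'll lower the blue lid back straight down.

```bash
python3 -m jog '[0,0,50,0,0,0,0,0,100,0,0,0,0,0,140,0,0,0,0,0,170,0,0,0,0,0,180,0,0,0,0,0,185,0,0,0,0,0,190,0,0,0,0,0,196,0,0,0,0,0,200,0,0,0,0,0,200,0,0,0]'; python3 -c "
from h import *
go([.515,-.329,.078],11.8)
cv2.imwrite('pics/a4.png',np.hstack([cv2.resize(cam('top')['frame'][160:260,430:530,::-1],None,fx=3.8,fy=3.8),cv2.resize(cam('scene')['frame'][210:310,150:250,::-1],None,fx=3.8,fy=3.8)]))"
```

```text
clock: 5.52
position: [0.5154, -0.3291, 0.0786]
ee_rot: [0.0, 0.995, 0.102, 0.0]
contact_force: [-0.1, 0.5, -1.7]
width: 0.0132
t 5.53 pos [ 0.5154 -0.3291  0.0786] shift [-0.3 -0.2  0.6] turn [ 0.03 -0.02 -0.04] F [-0.1  0.5 -1.7] w 0.0132 q6 [-0.68  0.68]
```

View pics/a4.png

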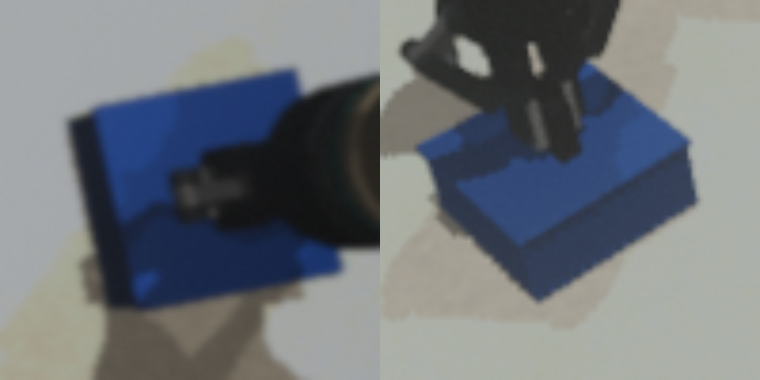

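The lid is back flush on the box. I'll release, retract and compare it with the start picture.

```bash
python3 -m jog '[0,0,0,0,0,0,0,0,0,0,0,0,0,0,0,0,0,0,0,0,0,0,0,0,0,0,0,0,0,0,0,0,0,0,0,0]' 0 50 && python3 -m jog '[0,0,-20,0,0,0,0,0,-70,0,0,0,0,0,-110,0,0,0,0,0,-110,0,0,0]'; python3 -c "
from h import *
go([.594,.006,.18],-2.6)"
```

```text
clock: 6.38
position: [0.5152, -0.329, 0.0783]
ee_rot: [0.0, 0.995, 0.102, -0.0]
contact_force: [0.6, 0.4, -0.6]
width: 0.0852
clock: 6.88
position: [0.517, -0.3304, 0.1923]
ee_rot: [0.003, 0.995, 0.102, 0.003]
contact_force: [-0.4, -0.1, 0.2]
width: 0.0854
t 6.88 pos [ 0.517  -0.3304  0.1923] shift [ 143.9 -313.7   11. ] turn [ 0.33 -0.34 14.36] F [-0.4 -0.1  0.2] w 0.0854 q6 [-0.68  0.68]
```

```bash
python3 -m jog '[24,-52,0,0,0,3,48,-104,0,0,0,6,73,-156,2,0,0,9,97,-208,4,0,0,12,121,-260,6,0,0,14.4,145,-312,8,0,0,14.4,145,-312,8,0,0,14.4,145,-312,8,0,0,14.4,145,-312,8,0,0,14.4]'; python3 -c "
from h import *
go([.594,.006,.078],-2.6)
cv2.imwrite('pics/a5.png',np.hstack([cv2.resize(cam('top')['frame'][160:260,430:530,::-1],None,fx=3.8,fy=3.8),cv2.resize(cam('scene')['frame'][150:260,280:390,::-1],(380,380))]))
"
```

```text
clock: 8.0
position: [0.5931, 0.0047, 0.1798]
ee_rot: [0.0, 1.0, -0.024, -0.001]
contact_force: [0.1, 0.4, 0.2]
width: 0.0854
t 8.0 pos [0.5931 0.0047 0.1798] shift [  0.9  -1.4 101.8] turn [ 0.03  0.06 -0.13] F [0.1 0.4 0.2] w 0.0854 q6 [-0.11  1.51]
```

View pics/a5.png

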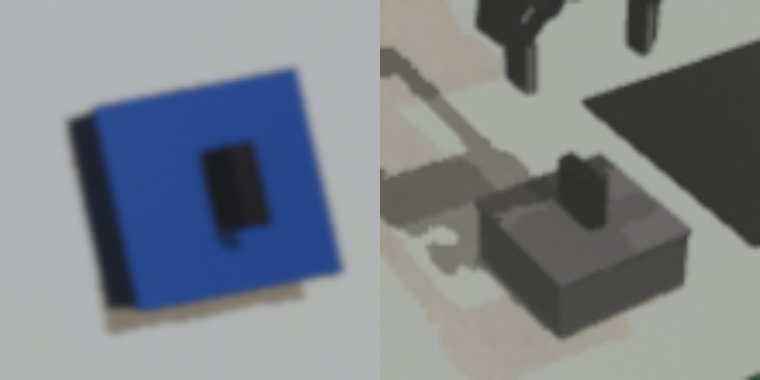

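The blue lid sits as at the start, with its near-left corner at pixel (455,188) then and now. The jaws straddle the grey handle. I'll descend and grip.

```bash
python3 -m jog '[0,-1,50,0,0,0,1,-1,85,0,0,0,1,-1,102,0,0,0,1,-1,102,0,0,0,1,-1,102,0,0,0]' && python3 -m jog '[0,0,0,0,0,0,0,0,0,0,0,0,0,0,0,0,0,0,0,0,0,0,0,0,0,0,0,0,0,0,0,0,0,0,0,0,0,0,0,0,0,0,0,0,0,0,0,0]' 1 50 && python3 -m jog '[0,0,-12,0,0,0,0,0,-30,0,0,0,0,0,-80,0,0,0,0,0,-130,0,0,0,0,0,-160,0,0,0,0,0,-160,0,0,0,0,0,-160,0,0,0]' && python3 -c "
from h import *
go([.5385,.245,.18],-3.7)
cv2.imwrite('pics/a6.png',np.hstack([cv2.resize(cam('top')['frame'][110:230,260:380,::-1],(380,380)),cv2.resize(cam('scene')['frame'][120:260,270:410,::-1],(380,380))]))
"
```

```text
clock: 8.72
position: [0.5953, 0.0062, 0.0792]
ee_rot: [0.0, 1.0, -0.024, 0.001]
contact_force: [-0.6, 0.2, 0.2]
width: 0.0852
clock: 9.72
position: [0.5948, 0.007, 0.0786]
ee_rot: [-0.0, 1.0, -0.023, 0.0]
contact_force: [0.4, 0.9, 4.1]
width: 0.013
clock: 10.6
position: [0.5935, 0.007, 0.2368]
ee_rot: [-0.0, 1.0, -0.023, -0.001]
contact_force: [0.6, -0.4, -1.5]
width: 0.0133
t 10.6 pos [0.5935 0.007  0.2368] shift [ -65.8 -235.2   57. ] turn [0.01 0.16 1.06] F [ 0.6 -0.4 -1.5] w 0.0133 q6 [-0.11  1.51]
```

View pics/a6.png

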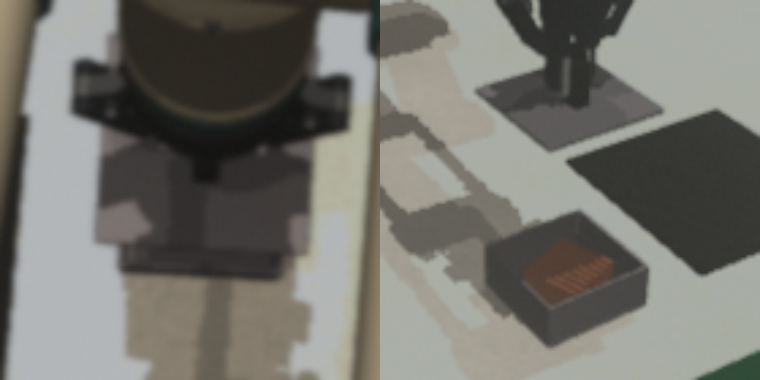

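The reddish-brown copper cooler is in the grey box, at (568,270) in the scene crop. Next I'll move over the mat.

```bash
python3 -m jog '[-7,-25,0,0,0,0,-20,-70,0,0,0,0,-33,-117,0,0,0,0.5,-46,-165,0,0,0,1,-59,-212,20,0,0,1,-66,-236,50,0,0,1,-66,-236,70,0,0,1,-66,-236,80,0,0,1,-66,-236,80,0,0,1,-66,-236,80,0,0,1]' && python3 -c "
from h import *
s=cv2.imread('pics/scene0.png').max(2);m=(s<85).astype('uint8');n,l,st,c=cv2.connectedComponentsWithStats(m);cn=cv2.findContours((l==l[188,393]).astype('uint8'),0,2)[0][0];ap=cv2.approxPolyDP(cn,6,True)[:,0];i=cam('scene');w=ray(i,ap,.006);print(ap.tolist(),w.round(3).tolist(),w.mean(0))
go([.5385,.245,.046],-3.7)
cv2.imwrite('pics/a7.png',np.hstack([cv2.resize(cam('top')['frame'][120:270,140:290,::-1],(380,380)),cv2.resize(i['frame'][120:260,320:460,::-1],(380,380))]))
"
```

```text
clock: 11.95
position: [0.5402, 0.2455, 0.1589]
ee_rot: [-0.0, 0.999, -0.032, 0.001]
contact_force: [-0.2, -0.4, -0.5]
width: 0.0133
[[339, 179], [387, 220], [447, 196], [394, 161]] [[0.418, 0.144, 0.006], [0.648, 0.126, 0.006], [0.666, 0.339, 0.006], [0.435, 0.355, 0.006]] [0.54176749 0.24104579 0.006     ]
t 12.0 pos [0.5403 0.2455 0.1591] shift [ -2.    0.7 113.1] turn [-0.03 -0.09  0.02] F [ 0.3 -0.1 -1.5] w 0.0131 q6 [0.31 1.94]
```

View pics/a7.png

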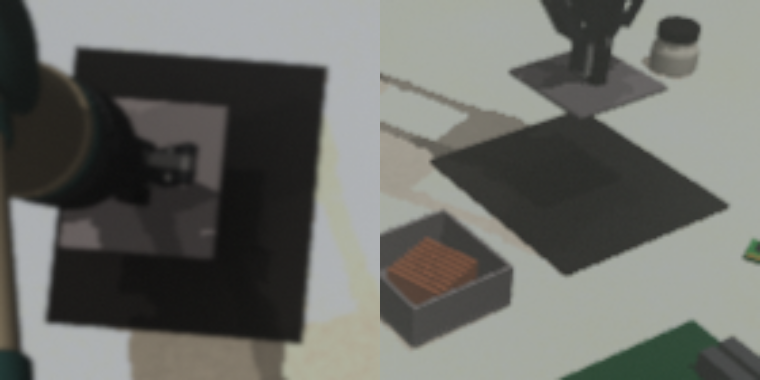

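The lid is level above the mat. The two cameras average the mat centre at (0.540, 0.243). I'll lower it gently.

```bash
python3 -m jog '[0,2,30,0,0,0,0,2,70,0,0,0,0,2,95,0,0,0,0,2,105,0,0,0,0,2,109,0,0,0,0,2,112,0,0,0,0,2,114,0,0,0,0,2,114,0,0,0,0,2,114,0,0,0]'; python3 -c "
from h import *
go([.540,.243,.044],-3.7)
"
```

```text
clock: 13.18
position: [0.5396, 0.2438, 0.0446]
ee_rot: [-0.0, 0.999, -0.032, 0.0]
contact_force: [-0.3, -0.7, -1.3]
width: 0.0133
t 13.18 pos [0.5396 0.2438 0.0446] shift [0.4 0.8 0.6] turn [-0.01 -0.04  0.06] F [-0.3 -0.7 -1.3] w 0.0133 q6 [0.31 1.94]
```

```bash
python3 -m jog '[0,0,1,0,0,0,0,0,1,0,0,0]'; python3 -m jog '[0,0,0,0,0,0,0,0,0,0,0,0,0,0,0,0,0,0,0,0,0,0,0,0,0,0,0,0,0,0,0,0,0,0,0,0]' 0 50 && python3 -m jog '[0,0,-20,0,0,0,0,0,-60,0,0,0,0,0,-110,0,0,0,0,0,-160,0,0,0,-50,40,-200,0,0,0,-100,80,-220,0,0,0,-150,130,-220,0,0,0,-150,170,-220,0,0,0,-150,170,-220,0,0,0,-150,170,-220,0,0,0]'; python3 -c "
from h import *
a=cam('top');b=cam('scene')
cv2.imwrite('pics/a8.png',a['frame'][:,:,::-1]);cv2.imwrite('pics/a9.png',b['frame'][:,:,::-1])
cv2.imwrite('pics/a10.png',np.hstack([cv2.resize(a['frame'][130:260,150:280,::-1],(390,390)),cv2.resize(b['frame'][120:260,320:460,::-1],(390,390))]))
print(get_state()['position'],get_state()['clock'])
"
```

```text
clock: 13.42
position: [0.5396, 0.2439, 0.0446]
ee_rot: [-0.0, 0.999, -0.032, 0.0]
contact_force: [-2.1, -0.8, 6.6]
width: 0.013
clock: 14.18
position: [0.5394, 0.2438, 0.0432]
ee_rot: [0.0, 0.999, -0.032, -0.0]
contact_force: [0.2, 0.4, -0.4]
width: 0.0852
clock: 15.42
position: [0.3794, 0.0838, 0.2636]
ee_rot: [-0.0, 0.999, -0.032, 0.001]
contact_force: [-0.5, 0.4, -0.3]
width: 0.0853
[0.37959574 0.08445347 0.26324574] 15.525
```

View pics/a8.png

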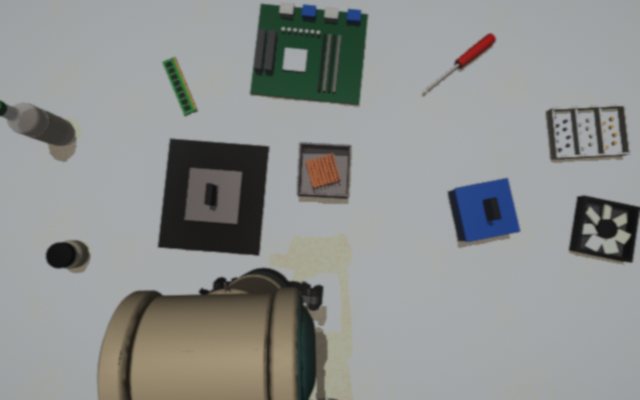

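View pics/a9.png

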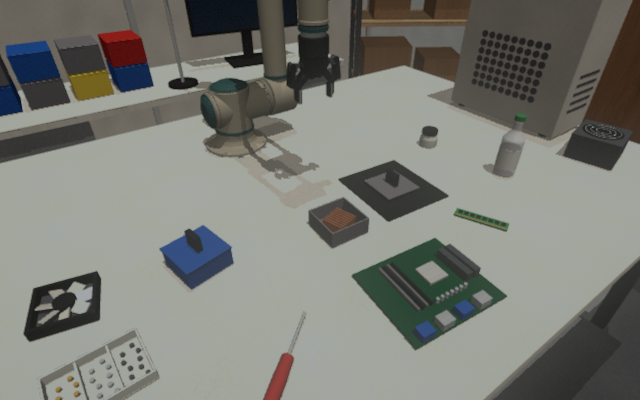

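View pics/a10.png

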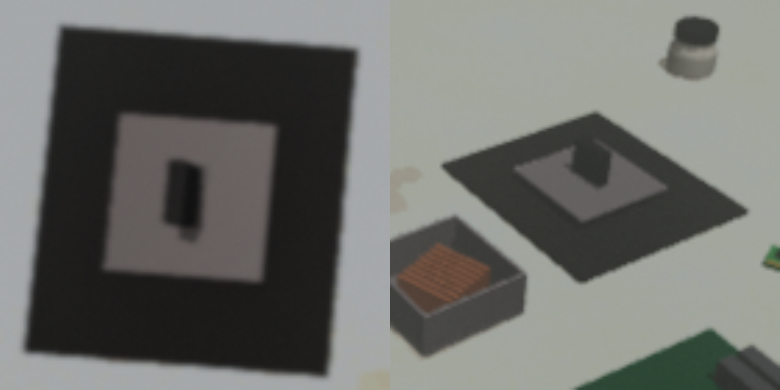

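The grey lid is flat and centred: in the top crop its centre is at (190,197) and the mat's at (191,200). The blue box is shut, the grey box is open with the copper cooler at (322,170), and the arm is clear.

```bash
python3 -c "
from rig import *
print(sign_off())"
```

```text
the job is handed in; nothing more can be done
None
```

The copper cooler is in the grey box, which now stands open with the cooler inside. The blue box is shut again.

- **Blue box:** I lifted its lid about 200 mm and saw a silver cooler with neutral grey fins (RGB about 122, 122, 118). I put the lid back, and it sits flush, within about a pixel (2 mm) of its starting position.
- **Grey box:** I lifted its lid, saw the copper cooler, and laid the lid flat in the middle of the black mat. In the top view the lid and mat centres agree to about 2 mm.
- **Last pictures:** only the grey box is open, nothing else moved, and the gripper is open and clear of everything.
- **Limits:** the job was handed in at about 15.5 s, and the highest force reading was about 7 N. Both figures are from the readings between moves.
- **Disagreement:** the two cameras put the mat's centre about 5 mm apart, so I used the average. No check failed.

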